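# Wedge the whetstone tight in its base

### The job

Clamp the whetstone in its wooden base: lay the loose wooden wedge in the gap between the near end of the stone and the sloped cheek, thin end first and straight side against the stone, and let go while it is still loose. Then pick up the wooden muddler and tap the thick end of the wedge with it until the wedge locks and holds the stone hard against the end stop. Lay the muddler down on the free worktop clear of the base, and leave the mug, the spice jar and the tin alone.

Things in the scene. Friction and masses are not known exactly. Their poses are not given: they have to be found in the camera images.
- stone_base: Fixed wooden whetstone base. Origin: on the worktop under the stone bed; x runs along the stone to the end stop (away from the robot), y to the left. Board x -125 to 85, y -46 to 46 mm; its top, the floor for stone and wedge, is z = 18. End stop x 65 to 85, top z = 40. Side rails with inner faces at y = +-32, 12 mm thick, x -50 to 70, top z = 30.
- cheek (a point): Middle of the upright sloped face of the base's cheek (base frame x -90, y 0), at its top, z = 50 mm. Face runs from x = -97.5 at y = +44 to x = -83 at y = -44 mm (taper 18 in 110, as the wedge); the cheek is 24 mm thick behind it. The slot between this face and the stone is wider at the +y side: there the wedge goes in, moving to -y. Axes as the base.
- tongue (a point): Middle of the top of the base's flat tongue, which carries the wedge in front of the slot: base frame x -123 to -53, y 46 to 119 mm, top z = 18, no walls. Axes as the base.
- whetstone: Loose grey whetstone block 130 x 62 x 30 mm, 0.35 to 0.7 kg, lying in the base with its long axis (x) along the base's x. Origin: centre of the underside. It starts 1 to 6 mm short of the end stop; against the stop its origin is at x = 0 in the base's frame, its near face at x = -65.
- wedge: Loose pale wooden wedge, 150 mm long (y), 36 tall, 0.12 kg, right way up. Origin: underside, mid-length. Thin end, 16 wide, at y = -75; thick at +75. Straight side x = +17 throughout. Other side x = -17 for y 35 to 75 (parallel heel, 34 wide), then sloping to x = +1 at y = -75. In the slot its axes are parallel to the base's.
- wedge_heel (a point): Middle of the top of the wedge's parallel heel (wedge frame 0, 55, 36 mm), good to grip. The wedge is just snug with its body origin at x = -82, y = +18 mm in the base's frame; at larger y it is loose by 0.164 mm per mm. Driven on, it pushes the stone to the stop, binds near there at 10 to 20 N and stays by friction (0.3).
- muddler: Loose pale wooden muddler (a short straight bar used as a tapper), 170 mm long (y), 0.22 kg, lying on its side. Origin: on its underside at mid-length; its axis is 23 mm above. Head 46 x 46 square, y -85 to -35, with a flat end at y = -85; 32 x 32 shaft from -35 to +55 (grip it near the origin); 46 square butt, 55 to 85.
- tin: Bystander, to be left alone: short round food tin, 75 mm across, 58 mm tall. Origin: underside.
- spice_jar: Bystander, to be left alone: round spice jar with a screw cap, 45 mm across, 106 mm tall. Origin: underside.
- mug: Bystander, to be left alone: mug with a handle, 78x117 mm, 97 mm tall. Origin: underside.
Not all that is in view belongs to the job. Leave any purple look-alike of the wedge alone.

How it is judged:
On the way, in this order (a step that is already met when the one before it is completed fails the run):
1. the wedge lies loose in the mouth of the slot, in line, flat on the floor of the base and let go (x of wedge in the frame of stone_base between -0.1 and -0.074 m and z of wedge in the frame of stone_base between 0.014 and 0.023 m and angle between the y axis of wedge and the y axis of stone_base, either way round below 0.12 rad and y of wedge in the frame of stone_base between 0.024 and 0.1 m and contact force between each of the arm, the fingers and wedge below 0.1 N), for 0.2 s.
2. the muddler, against the wedge, has driven it home (y of wedge in the frame of stone_base below 0.024 m and contact force between muddler and wedge above 1 N).
At the end, for the whole second after the job is handed in: The wedge lies flat and in line in the slot, its origin at y < 24 mm in the base frame, and presses on the stone with over 3 N; the stone lies flat within 2 mm of the end stop; the muddler lies level and still on the worktop, touching neither wedge nor base (x of wedge in the frame of stone_base between -0.1 and -0.074 m and z of wedge in the frame of stone_base between 0.014 and 0.023 m and angle between the y axis of wedge and the y axis of stone_base, either way round below 0.12 rad and y of wedge in the frame of stone_base below 0.024 m and contact force between wedge and whetstone above 3 N and x of whetstone in the frame of stone_base above -0.002 m and z of whetstone in the frame of stone_base below 0.022 m and height (world z) of muddler below 0.05 m and angle between muddler's own y axis and vertical between 1.5 and 1.64 rad and contact force between muddler and wedge below 0.1 N and contact force between muddler and stone_base below 0.1 N and linear speed of muddler below 0.02 m/s and linear speed of wedge below 0.01 m/s).
It fails at once if the wedge is driven home with the fingers or the arm instead of the muddler (y of wedge in the frame of stone_base below 0.024 m and contact force between any of the fingers, the arm and wedge above 1 N).
It fails at once if mug, spice jar or tin is moved by more than 3 cm (distance of any of tin, spice_jar, mug from where it was at the start of the episode above 0.03 m).
It also fails if it takes over 61 s, if anything falls off the work surface, if the arm or the gripper's body presses on something with over 40 N, if the wrist force passes 120 N, or if a joint passes its speed limit or range.

### The arm

A 6-joint arm with a two-finger parallel gripper is mounted at the origin on a cart in front of the work surface, level with it; the furniture and walls round the work are solid. World frame = base frame: x ahead of the robot, y to its left, z up, the work surface at z = 0. Lengths are in m, angles in rad, forces in N, time in s.
With the tool pointing down it reaches from about 0.275 to 0.725 m from the base axis. Payload 5.6 kg.
Tool frame: the origin (TCP) lies at the centre of the arm's flange, where the gripper is bolted on; the fingertips stand 173 mm ahead of it and the grasp point (between the pads) lies 155 mm ahead of it; z points along the fingers, y is the line along which they close (so a half turn about z gives the same grasp; the last joint's range is limited). The gripper opens to 85 mm and grips with 20 to 120 N. Pads are 22 mm wide; open, the fingers measure 114 mm over their backs; the gripper's body (76 mm by 85 mm) begins 54 mm behind the grasp point. The pads swing forward as they close: fully open they stand 13 mm farther back than shut.
Start: joints at [-0.863, 0.255, 0.108, 0, -1.424, -0.285], TCP at [0.226, -0.502, 0.405] pointing down, gripper open.
Joint ranges: [-2.95, 2.95], [-1.21, 1.97], [-1.09, 1.5], [-2.87, 1.71], [-2.94, -0.07], [-3.05, 3.05]. Speed limits (rad/s): [2.57, 2.57, 3.14, 3.14, 3.14, 3.14].

### API

Orientations are given as a 3x3 rotation matrix whose columns are the frame's x, y, z axes.
In Python, from bench import sense, grab_frame, camera_params, close_job gives the robot as it stands.
- The arm moves only by the shell command python3 -m handwheel 'ROWS' [FORCE]. ROWS is JSON, a list of rows, each a list of 7 numbers: the shift along the world's x, y, z in m, then the turn, a rotation vector about the world's x, y, z in degrees, then the opening, from 0 (shut) to 1 (fully open). A call has 1 to 12 rows; each row shifts and turns the commanded pose from where the row before left it; what a row does not reach is not made up. A row lasts 1/8 s, in which the tool goes at most 62.5 mm and 10.7 degrees, less where a joint would pass 70% of its speed; a pose out of reach is approached as far as the arm can. A call with a gripper value outside its range is refused whole. The fingers move at their own pace and stop on an object; FORCE is the grip in N (left out, the last holds). Time passes only in rows, so rows that do not move let the fingers close. It gives the time, the measured TCP pose, the force, the opening and the grip force at its end, in the units of the state.
- sense(): the state, without advancing time (a new reading comes with each control period).
- grab_frame(name): name is "side" or "top"; returns the picture (420x560x3 uint8, red, green, blue); there is no depth.
- camera_params(name): a dict with "camera_matrix" (3x3 intrinsics, pixels), "origin" and "rotation" of the camera in the world. Camera axes: x right, y down, z forward; pixel columns grow to the right and rows downward; lengths in m; the calibration is good to about 2 mm. A picture is of the moment at which its call begins. camera_params takes no time and is no camera call.
- close_job(): hands the job in; it is judged then, once.
The state is a dict: "time": time; "joint_pos": joint angles; "qvel": joint speeds; "tau": joint torques, N m; "ee_pos": TCP position; "ee_rot": TCP orientation; "wrist_force": force on the tool from outside, world axes, zero at the start; "wrist_torque": the same for the moment, N m; "grip_width": finger opening in m; "grasp_force": force on a finger pad.
Only numpy, scipy, OpenCV 4.12 (cv2) and the standard library are available. Lean on these libraries where they do the work, as an engineer would, in place of code of your own. Each camera call takes 0.05 s, during which the arm holds its last target. There are 200 camera calls.

## Working session

There is one attempt and no reset: what is moved stays moved. The work goes in short steps, Python scripts to look and compute and a shell command to move; the robot and the scene stay as the last step left them, time stands still between calls to the robot, and variables do not carry over. Pictures are saved under pics/ and viewed, at most 10 in all, crops included, and the job is handed in when it is done.

```bash
mkdir -p pics && python3 - <<'E'
from bench import *
import cv2,json
for n in("top","side"):
    cv2.imwrite(f"pics/{n}0.png",grab_frame(n)[:,:,::-1]);p=camera_params(n);print(n,p)
s=sense();print(s["time"],s["ee_pos"],s["ee_rot"],s["grip_width"])
E
```

```text
top {'camera_matrix': array([[537.84263765,   0.        , 275.90807064],
       [  0.        , 537.84263765, 215.9585925 ],
       [  0.        ,   0.        ,   1.        ]]), 'origin': array([0.37337192, 0.13179106, 1.87337426]), 'rotation': array([[-0.02754087, -0.99661979,  0.07739834],
       [-0.99959847,  0.02797376,  0.00451415],
       [-0.00666402, -0.07724294, -0.99699003]])}
side {'camera_matrix': array([[463.42594812,   0.        , 271.97047481],
       [  0.        , 463.42594812, 211.04712718],
       [  0.        ,   0.        ,   1.        ]]), 'origin': array([-0.14648389,  1.05676867,  0.87545839]), 'rotation': array([[-0.80794042, -0.33624051,  0.4839159 ],
       [-0.58925496,  0.45641786, -0.66667933],
       [ 0.00329674, -0.82378702, -0.56688983]])}
0.1 [ 0.22567824 -0.50142216  0.40387738] [[-9.11970990e-01 -4.10253949e-01 -7.81304357e-04]
 [-4.10254684e-01  9.11969723e-01  1.52283947e-03]
 [ 8.77750132e-05  1.70931919e-03 -9.99998535e-01]] 0.08517370330373666
```

View pics/top0.png

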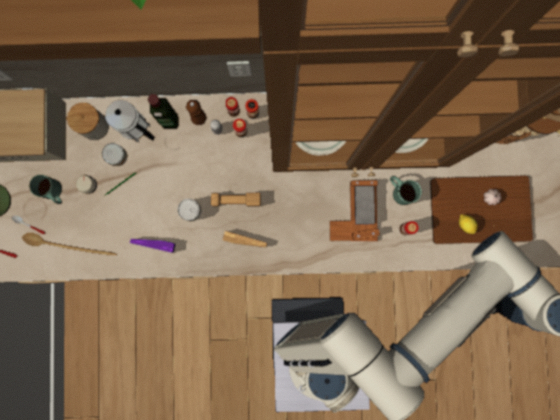

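View pics/side0.png

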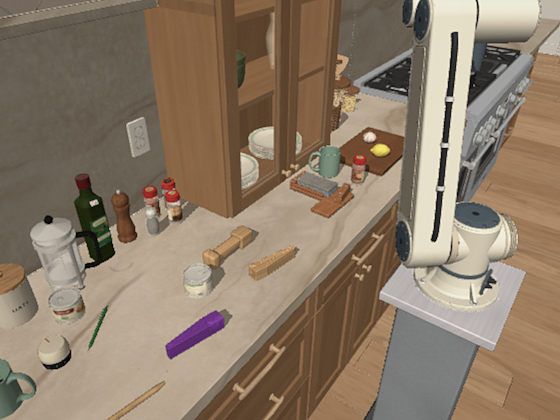

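Top view: wedge at about (245,239), muddler (235,199), base (360,205) with its tongue to the left at (341,231), tin (189,209), mug (405,190), jar (410,228), and a purple decoy (152,244). I'll enlarge a crop for exact edges.

```bash
python3 - <<'E'
import cv2
a=cv2.imread("pics/top0.png")[165:265,200:400]
cv2.imwrite("pics/c1.png",cv2.resize(a,None,fx=4,fy=4,interpolation=cv2.INTER_CUBIC))
b=cv2.imread("pics/side0.png")[140:300,180:380]
cv2.imwrite("pics/c2.png",cv2.resize(b,None,fx=3.7,fy=3.7,interpolation=cv2.INTER_CUBIC))
E
cat > h.py <<'E'
import numpy as np
from bench import *
def ray(n,px,z):
    p=camera_params(n);K=p["camera_matrix"];d=p["rotation"]@np.linalg.solve(K,np.array([px[0],px[1],1.]))
    o=p["origin"];return o+d*(z-o[2])/d[2]
def proj(n,P):
    p=camera_params(n);c=p["rotation"].T@(np.asarray(P)-p["origin"]);u=p["camera_matrix"]@c;return u[:2]/u[2]
E
```

```text
(no output)
```

View pics/c1.png

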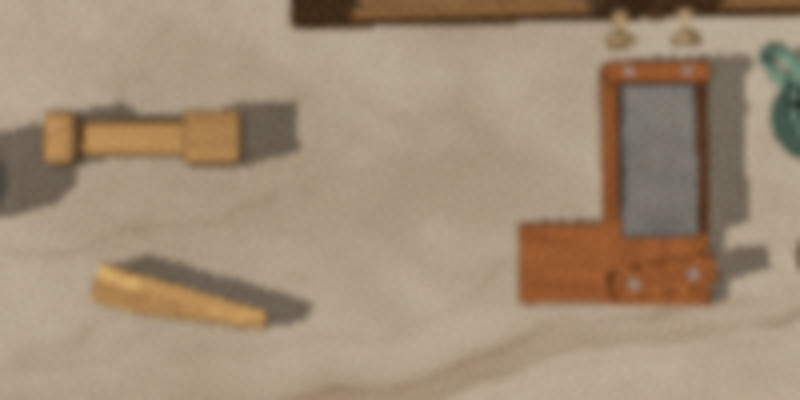

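View pics/c2.png

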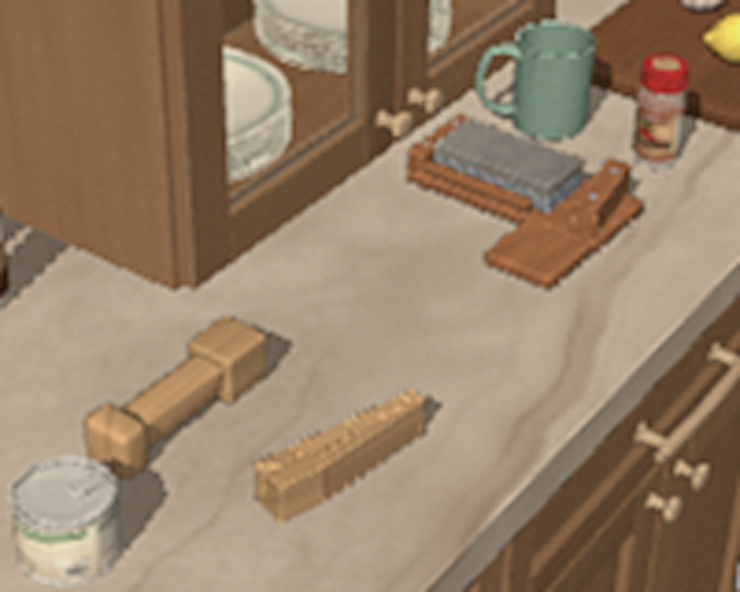

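```bash
cat > fit.py <<'E'
from h import *
from scipy.optimize import least_squares
def fit(obs,x0):
    def f(q):
        c,s=np.cos(q[2]),np.sin(q[2]);r=[]
        for n,uv,P in obs:
            P=np.array(P)/1000;W=[q[0]+c*P[0]-s*P[1],q[1]+s*P[0]+c*P[1],P[2]]
            r+=list(proj(n,W)-uv)
        return np.array(r)
    return least_squares(f,x0,loss="soft_l1"),f
E
python3 - <<'E'
from fit import *
T=lambda x,y:("top",np.array([199.6+x/4,164.6+y/4]));S=lambda x,y:("side",np.array([179.6+x/3.7,139.6+y/3.7]))
O={"wedge":[(*T(100,264),(17,75,36)),(*T(268,309),(17,-75,36)),(*T(267,328),(1,-75,36)),
 (*S(256,465),(17,75,36)),(*S(282,488),(-17,75,36)),(*S(282,520),(-17,75,0)),(*S(325,503),(-17,35,0)),(*S(415,392),(17,-75,36)),(*S(427,432),(1,-75,0))],
"mud":[(*T(185,110),(23,-35,46)),(*T(239,110),(23,-85,46)),(*T(239,163),(-23,-85,46)),(*T(185,163),(-23,-35,46)),(*T(45,112),(23,85,46)),(*T(45,165),(-23,85,46)),
 (*S(188,350),(23,-35,46)),(*S(235,370),(-23,-35,46)),(*S(267,338),(-23,-85,46)),(*S(228,318),(23,-85,46)),(*S(236,401),(-23,-35,0))],
"base":[(*T(519,224),(-53,119,18)),(*T(519,302),(-123,119,18)),(*T(603,63),(85,46,40)),(*T(710,63),(85,-46,40)),
 (*S(486,258),(-53,119,18)),(*S(552,277),(-123,119,18)),(*S(408,150),(85,46,40))],
"stone":[(*T(622,84),(65,31,48)),(*T(699,84),(65,-31,48)),(*T(699,236),(-65,-31,48)),(*T(622,236),(-65,31,48)),
 (*S(437,150),(65,31,48)),(*S(455,128),(65,-31,48)),(*S(585,160),(-65,-31,48)),(*S(545,197),(-65,31,48))]}
for k,o in O.items():
    r,f=fit(o,[.35,.1,0]);print(k,r.x[:2].round(4),np.degrees(r.x[2]).round(1),f(r.x).reshape(-1,2).round(1).tolist())
for n,px in(("tin",(189,209)),("mug",(405,190)),("jar",(410,228))):print(n,ray("top",px,.06).round(3))
print("cab edge",ray("top",(280,170),0.3).round(3),ray("side",(232,215),0).round(3))
E
```

```text
wedge [0.4313 0.2495] -17.0 [[0.2, 0.3], [0.4, 0.8], [-0.6, 0.5], [-0.3, -0.7], [-0.1, -0.2], [0.1, 1.1], [0.3, -0.3], [-0.5, -1.4], [-0.6, 0.2]]
mud [0.5761 0.2775] -1.4 [[-0.4, 0.5], [0.7, 0.4], [0.7, 0.6], [-0.4, 0.6], [-0.4, 0.1], [-0.5, 0.3], [-0.4, -2.6], [-1.3, -2.2], [1.0, -1.6], [-0.2, -1.8], [-1.0, 1.7]]
base [ 0.5452 -0.1634] -1.3 [[-0.2, 0.4], [0.1, 1.2], [0.1, -0.0], [0.2, -0.2], [-0.4, -1.7], [-0.1, 0.6], [-0.3, -0.3]]
stone [ 0.5453 -0.1615] -1.7 [[-0.2, 0.1], [-1.3, 0.1], [-0.8, 0.1], [0.1, 0.1], [-1.3, -2.1], [3.8, -3.0], [-0.2, -0.1], [1.0, -2.7]]
tin [0.546 0.434 0.06 ]
mug [ 0.59 -0.3   0.06]
jar [ 0.461 -0.311  0.06 ]
cab edge [0.631 0.123 0.3  ] [0.693 0.124 0.   ]
```

```bash
cat > go.py <<'E'
import sys
from h import *
x,y,z,a=map(float,sys.argv[1:5]);s=sense();R=s["ee_rot"]
ya=np.degrees(np.arctan2(R[1,1],R[0,1]))
print("t",s["time"],"d",(np.array([x,y,z])-s["ee_pos"]).round(4),"turn",round((a-ya+90)%180-90,2),"tilt",R[:2,2].round(4),"w",round(s["grip_width"],4),"gf",round(float(s["grasp_force"]),1),"F",np.round(s["wrist_force"],1))
E
python3 -m handwheel '[[0.02,0.055,0,0,0,4,1],[0.02,0.055,0,0,0,4,1],[0.02,0.055,0,0,0,4,1],[0.02,0.055,0,0,0,4,1],[0.02,0.055,0,0,0,4,1],[0.02,0.055,0,0,0,4,1],[0.016,0.055,0,0,0,4,1],[0.016,0.055,0,0,0,4,1],[0.016,0.055,0,0,0,4,1],[0.016,0.055,0,0,0,4,1],[0.016,0.055,0,0,0,4,1],[0.016,0.055,0,0,0,4,1]]' 60
python3 go.py .447 .302 .178 163
```

```text
time: 1.6
ee_pos: [0.4417, 0.1604, 0.4045]
ee_rot: [[-0.303, -0.953, -0.0], [-0.953, 0.303, -0.0], [0.0, 0.0, -1.0]]
wrist_force: [0.5, 0.7, 1.5]
grip_width: 0.0853
grasp_force: 0.0
t 1.6 d [ 0.0053  0.1416 -0.2265] turn 0.61 tilt [-0.0003 -0.0001] w 0.0853 gf 0.0 F [0.5 0.7 1.5]
```

```bash
python3 -m handwheel '[[0.002,0.05,-0.02,0,0,0.6,1],[0.002,0.05,-0.04,0,0,0,1],[0.001,0.0416,-0.05,0,0,0,1],[0,0,-0.05,0,0,0,1],[0,0,-0.04,0,0,0,1],[0,0,-0.02,0,0,0,1],[0,0,-0.0065,0,0,0,1],[0,0,0,0,0,0,1]]' 60
python3 go.py .447 .302 .178 163
python3 - <<'E'
from h import *
import cv2
a=grab_frame("side")[190:310,190:340,::-1]
cv2.imwrite("pics/g1.png",cv2.resize(a,None,fx=4,fy=4,interpolation=cv2.INTER_CUBIC))
E
```

```text
time: 2.6
ee_pos: [0.4467, 0.2973, 0.1813]
ee_rot: [[-0.295, -0.955, 0.0], [-0.955, 0.295, -0.0], [0.0, -0.0, -1.0]]
wrist_force: [-0.0, 0.4, 0.6]
grip_width: 0.0849
grasp_force: 0.0
t 2.6 d [ 0.0003  0.0047 -0.0033] turn 0.17 tilt [ 0.     -0.0002] w 0.0849 gf 0.0 F [-0.   0.4  0.6]
```

View pics/g1.png

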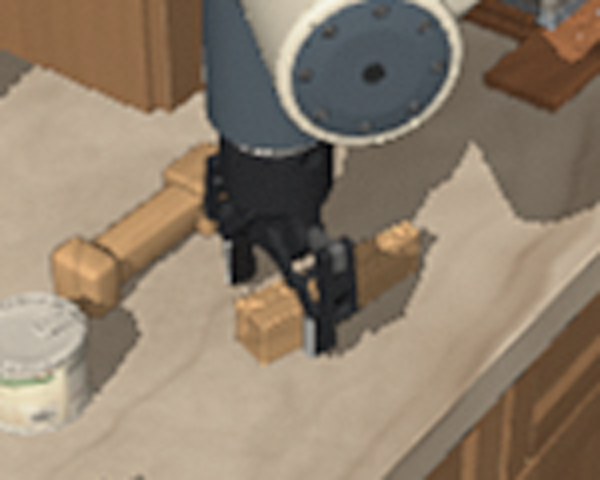

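The fingers straddle the wedge's heel, with the thick end at about (265,330). Closing.

```bash
python3 -m handwheel '[[0,0.003,-0.003,0,0,0,1],[0,0,0,0,0,0,0.2],[0,0,0,0,0,0,0.2],[0,0,0,0,0,0,0.2],[0,0,0,0,0,0,0.2],[0,0,0,0,0,0,0.2],[0,0,0,0,0,0,0.2]]' 50
python3 go.py .447 .302 .178 163
```

```text
time: 3.52
ee_pos: [0.4468, 0.3004, 0.1785]
ee_rot: [[-0.295, -0.955, 0.001], [-0.955, 0.295, 0.0], [-0.001, -0.0, -1.0]]
wrist_force: [-1.3, -0.4, 4.1]
grip_width: 0.0333
grasp_force: 51.2
t 3.525 d [ 0.0002  0.0016 -0.0005] turn 0.17 tilt [0.0006 0.0005] w 0.0333 gf 51.2 F [-1.3 -0.4  4.1]
```

```bash
python3 -m handwheel '[[0,0,0.03,0,0,0,0.2],[0,-0.02,0.03,0,0,2,0.2],[0.002,-0.04,0.02,0,0,3,0.2],[0.003,-0.045,0,0,0,3,0.2],[0.003,-0.045,0,0,0,3,0.2],[0.003,-0.045,0,0,0,2,0.2],[0.003,-0.045,0,0,0,2.5,0.2],[0.002,-0.03,-0.02,0,0,0,0.2],[0,-0.013,-0.03,0,0,0,0.2],[0,0,0,0,0,0,0.2]]'
python3 go.py .463 .0168 .197 178.7
python3 - <<'E'
from h import *
import cv2
a=grab_frame("side")[140:230,270:390,::-1];b=grab_frame("top")[180:250,280:390,::-1]
A=cv2.resize(a,None,fx=5,fy=5,interpolation=cv2.INTER_CUBIC);cv2.imwrite("pics/s2.png",A)
cv2.imwrite("pics/t2.png",cv2.resize(b,None,fx=6,fy=6,interpolation=cv2.INTER_CUBIC))
E
```

```text
time: 4.78
ee_pos: [0.4611, 0.016, 0.2059]
ee_rot: [[-0.032, -0.999, -0.006], [-0.999, 0.032, -0.002], [0.002, 0.006, -1.0]]
wrist_force: [-1.1, -0.2, -0.8]
grip_width: 0.0332
grasp_force: 50.4
t 4.775 d [ 0.0019  0.0008 -0.0089] turn 0.52 tilt [-0.0062 -0.0016] w 0.0332 gf 50.4 F [-1.1 -0.2 -0.8]
```

View pics/s2.png

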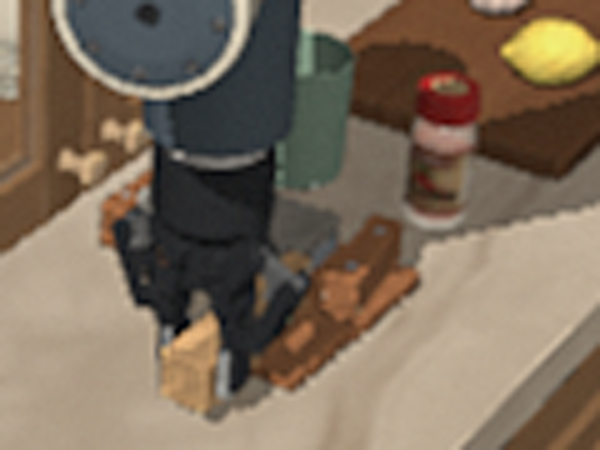

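```bash
python3 -m handwheel '[[0,0,-0.004,0,0,0.5,0.2],[0,0,-0.003,0,0,0,0.2],[0,0,0,0,0,0,0.2]]'
python3 go.py .4617 .0168 .1975 178.7
python3 -m handwheel '[[0,-0.007,0,0,0,0,0.2],[0,-0.007,0,0,0,0,0.2],[0,-0.007,0,0,0,0,0.2],[0,0,0,0,0,0,0.2]]'
python3 go.py .4603 -.038 .1975 178.7
```

```text
time: 5.25
ee_pos: [0.4626, 0.0175, 0.2012]
ee_rot: [[-0.02, -1.0, -0.0], [-1.0, 0.02, 0.0], [-0.0, 0.0, -1.0]]
wrist_force: [-0.5, 0.3, -0.7]
grip_width: 0.0333
grasp_force: 50.5
t 5.25 d [-0.0009 -0.0007 -0.0037] turn -0.15 tilt [-0.  0.] w 0.0333 gf 50.5 F [-0.5  0.3 -0.7]
time: 5.75
ee_pos: [0.4625, -0.0045, 0.2011]
ee_rot: [[-0.022, -1.0, -0.0], [-1.0, 0.022, -0.0], [0.0, 0.0, -1.0]]
wrist_force: [0.0, 0.3, -1.7]
grip_width: 0.0332
grasp_force: 50.5
t 5.75 d [-0.0022 -0.0335 -0.0036] turn -0.06 tilt [-0.0001 -0.0001] w 0.0332 gf 50.5 F [ 0.   0.3 -1.7]
```

```bash
python3 -m handwheel '[[-0.001,-0.006,0,0,0,0,0.2],[-0.001,-0.006,0,0,0,0,0.2],[0,-0.006,0,0,0,0,0.2],[0,0,0,0,0,0,0.2]]'
python3 go.py .4603 -.038 .1975 178.7
python3 -m handwheel '[[0,-0.005,0,0,0,0,0.2],[0,-0.005,0,0,0,0,0.2],[0,-0.005,0,0,0,0,0.2],[0,0,0,0,0,0,0.2]]'
python3 go.py .4603 -.038 .1975 178.7
```

```text
time: 6.25
ee_pos: [0.4606, -0.0222, 0.2011]
ee_rot: [[-0.021, -1.0, -0.0], [-1.0, 0.021, -0.0], [0.0, 0.0, -1.0]]
wrist_force: [-0.1, 0.3, -1.5]
grip_width: 0.0329
grasp_force: 50.5
t 6.25 d [-0.0003 -0.0158 -0.0036] turn -0.09 tilt [-0. -0.] w 0.0329 gf 50.5 F [-0.1  0.3 -1.5]
time: 6.75
ee_pos: [0.4606, -0.0372, 0.2011]
ee_rot: [[-0.021, -1.0, -0.0], [-1.0, 0.021, 0.0], [-0.0, 0.0, -1.0]]
wrist_force: [1.0, 0.2, -1.0]
grip_width: 0.0329
grasp_force: 50.5
t 6.75 d [-0.0003 -0.0008 -0.0036] turn -0.09 tilt [-0.0001  0.    ] w 0.0329 gf 50.5 F [ 1.   0.2 -1. ]
```

```bash
python3 -m handwheel '[[0,0,-0.002,0,0,0,0.2],[0,0,-0.0005,0,0,0,0.2],[0,0,0,0,0,0,0.2]]'
python3 go.py .4603 -.038 .1975 178.7
```

```text
time: 7.12
ee_pos: [0.4606, -0.0367, 0.1985]
ee_rot: [[-0.02, -1.0, -0.0], [-1.0, 0.02, -0.0], [0.0, 0.0, -1.0]]
wrist_force: [-0.1, -0.1, -0.4]
grip_width: 0.0331
grasp_force: 50.5
t 7.125 d [-0.0003 -0.0013 -0.001 ] turn -0.14 tilt [-0.0002 -0.0001] w 0.0331 gf 50.5 F [-0.1 -0.1 -0.4]
```

```bash
python3 -m handwheel '[[0,0,-0.001,0,0,0,0.2],[0,0,-0.0005,0,0,0,0.2],[0,0,0,0,0,0,0.2]]'
python3 go.py .4603 -.038 .1975 178.7
```

```text
time: 7.5
ee_pos: [0.4606, -0.0368, 0.1971]
ee_rot: [[-0.02, -1.0, -0.0], [-1.0, 0.02, -0.0], [0.0, 0.0, -1.0]]
wrist_force: [0.5, 0.5, -1.7]
grip_width: 0.0333
grasp_force: 50.5
t 7.5 d [-0.0003 -0.0012  0.0004] turn -0.13 tilt [-0.0002 -0.0001] w 0.0333 gf 50.5 F [ 0.5  0.5 -1.7]
```

```bash
python3 -m handwheel '[[0,0,0,0,0,0,0.8],[0,0,0,0,0,0,0.8],[0,0,0,0,0,0,0.8],[0,0,0.02,0,0,0,0.8],[0,0,0.04,0,0,0,1],[0,0.02,0.04,0,0,0,1],[0,0.05,0.02,0,0,0,1],[0,0.05,0,0,0,0,1],[0.02,0.05,0,0,0,0,1],[0.03,0.05,0,0,0,0,1],[0.03,0.05,0,0,0,0,1],[0.03,0.04,-0.02,0,0,0,1]]'
python3 go.py .576 .2775 .18 178.6
python3 - <<'E'
from h import *
import cv2
b=grab_frame("top")[175:250,300:400,::-1];a=grab_frame("side")[150:240,270:390,::-1]
r=lambda i:cv2.resize(i,(400,300*1),interpolation=cv2.INTER_CUBIC)
cv2.imwrite("pics/rel.png",np.vstack([cv2.resize(b,(400,300),interpolation=cv2.INTER_CUBIC),cv2.resize(a,(400,300),interpolation=cv2.INTER_CUBIC)]))
E
```

```text
time: 9.0
ee_pos: [0.5718, 0.2755, 0.2985]
ee_rot: [[-0.019, -1.0, 0.004], [-1.0, 0.019, 0.002], [-0.002, -0.004, -1.0]]
wrist_force: [0.2, 0.2, -0.1]
grip_width: 0.0851
grasp_force: 0.0
t 9.0 d [ 0.0042  0.002  -0.1185] turn -0.29 tilt [0.0036 0.002 ] w 0.0851 gf 0.0 F [ 0.2  0.2 -0.1]
```

View pics/rel.png

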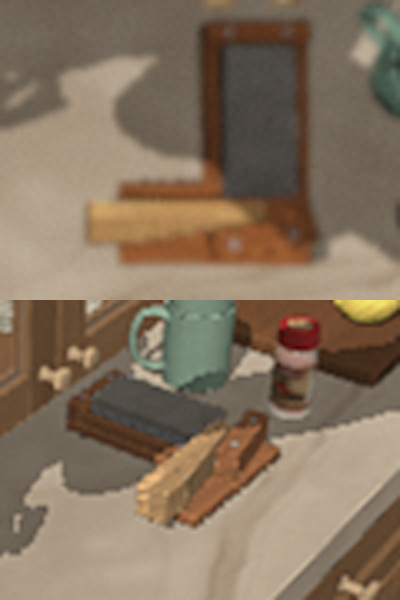

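The wedge lies flat in the mouth, free and in line; its thick end is at top pixel about (321,230). Now the muddler.

```bash
python3 -m handwheel '[[0.002,0,-0.03,0,0,0,1],[0,0,-0.04,0,0,0,1],[0,0,-0.03,0,0,0,1],[0,0,-0.015,0,0,0,1],[0,0,0,0,0,0,1]]' 100
python3 go.py .576 .2775 .18 178.6
python3 -c "
from h import *
print(ray('top',(321.4,225.4),.054),ray('top',(321.4,235.4),.054))"
```

```text
time: 9.72
ee_pos: [0.5725, 0.2729, 0.1816]
ee_rot: [[-0.021, -1.0, -0.001], [-1.0, 0.021, -0.001], [0.001, 0.001, -1.0]]
wrist_force: [0.3, -0.6, 0.7]
grip_width: 0.0853
grasp_force: 0.0
t 9.725 d [ 0.0035  0.0046 -0.0016] turn -0.22 tilt [-0.0012 -0.0012] w 0.0853 gf 0.0 F [ 0.3 -0.6  0.7]
[ 0.47823489 -0.0130855   0.054     ] [ 0.44438308 -0.01193156  0.054     ]
```

```bash
python3 -m handwheel '[[0.003,0.004,-0.001,0,0,0,1],[0,0,0,0,0,0,0.1],[0,0,0,0,0,0,0.1],[0,0,0,0,0,0,0.1],[0,0,0,0,0,0,0.1],[0,0,0,0,0,0,0.1],[0,0,0,0,0,0,0.1],[0,0,0,0,0,0,0.1]]' 110
python3 go.py .576 .2775 .18 178.6
```

```text
time: 10.72
ee_pos: [0.5759, 0.2774, 0.182]
ee_rot: [[-0.02, -1.0, 0.001], [-1.0, 0.02, 0.001], [-0.001, -0.001, -1.0]]
wrist_force: [-0.1, -0.3, 5.9]
grip_width: 0.0303
grasp_force: 109.5
t 10.725 d [ 0.0001  0.0001 -0.002 ] turn -0.24 tilt [0.0014 0.0006] w 0.0303 gf 109.5 F [-0.1 -0.3  5.9]
```

```bash
python3 -m handwheel '[[0,0,0.03,0,0,0,0.1],[-0.02,-0.02,0.03,0,0,0,0.1],[-0.03,-0.04,0,0,0,0,0.1],[-0.03,-0.04,0,0,0,0,0.1],[-0.03,-0.04,0,0,0,0,0.1],[-0.002,-0.022,-0.02,0,0,0,0.1],[0,0,-0.018,0,0,0,0.1],[0,0,0,0,0,0,0.1]]'
python3 go.py .464 .1 .204 178.7
python3 - <<'E'
from h import *
import cv2
a=grab_frame("side")[140:250,240:380,::-1];b=grab_frame("top")[180:250,270:380,::-1]
cv2.imwrite("pics/p1.png",np.vstack([cv2.resize(a,(420,330),interpolation=cv2.INTER_CUBIC),cv2.resize(b,(420,267),interpolation=cv2.INTER_CUBIC)]))
E
```

```text
time: 11.72
ee_pos: [0.4626, 0.1145, 0.2016]
ee_rot: [[-0.022, -1.0, -0.004], [-1.0, 0.022, -0.002], [0.002, 0.004, -1.0]]
wrist_force: [-0.7, 0.1, -1.2]
grip_width: 0.0307
grasp_force: 109.4
t 11.725 d [ 0.0014 -0.0145  0.0024] turn -0.07 tilt [-0.004  -0.0018] w 0.0307 gf 109.4 F [-0.7  0.1 -1.2]
```

View pics/p1.png

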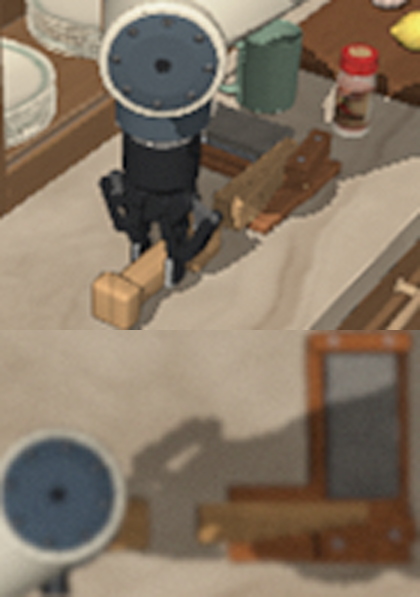

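The muddler is level and in line with the wedge, with a gap of about 50 px between the head (150,525) and the thick end (200,525). Advance to contact.

```bash
python3 -m handwheel '[[0.001,-0.01,0.003,0,0,0,0.1],[0,-0.01,0,0,0,0,0.1],[0,-0.01,0,0,0,0,0.1],[0,-0.01,0,0,0,0,0.1],[0,-0.006,0,0,0,0,0.1],[0,-0.006,0,0,0,0,0.1],[0,0,0,0,0,0,0.1]]'
python3 go.py .464 .0175 .204 178.7
python3 -m handwheel '[[0,-0.006,0,0,0,0,0.1],[0,-0.006,0,0,0,0,0.1],[0,-0.006,0,0,0,0,0.1],[0,-0.006,0,0,0,0,0.1],[0,0,0,0,0,0,0.1]]'
python3 go.py .464 .0175 .204 178.7
```

```text
time: 12.7
ee_pos: [0.4646, 0.0628, 0.2061]
ee_rot: [[-0.021, -1.0, -0.0], [-1.0, 0.021, -0.0], [0.0, 0.0, -1.0]]
wrist_force: [0.1, 0.0, -1.7]
grip_width: 0.0306
grasp_force: 109.4
t 12.7 d [-0.0006 -0.0453 -0.0021] turn -0.1 tilt [-0.0002 -0.0001] w 0.0306 gf 109.4 F [ 0.1  0.  -1.7]
time: 13.32
ee_pos: [0.4645, 0.0387, 0.2061]
ee_rot: [[-0.021, -1.0, -0.0], [-1.0, 0.021, -0.0], [0.0, 0.0, -1.0]]
wrist_force: [0.4, -0.6, -2.0]
grip_width: 0.0306
grasp_force: 109.4
t 13.325 d [-0.0005 -0.0212 -0.0021] turn -0.09 tilt [-0.0005 -0.0003] w 0.0306 gf 109.4 F [ 0.4 -0.6 -2. ]
```

```bash
python3 -m handwheel '[[0,-0.005,0,0,0,0,0.1],[0,-0.005,0,0,0,0,0.1],[0,0,0,0,0,0,0.1]]'
python3 go.py .464 .0175 .204 178.7
python3 -m handwheel '[[0,-0.004,0,0,0,0,0.1],[0,-0.003,0,0,0,0,0.1],[0,0,0,0,0,0,0.1]]'
python3 go.py .464 .0175 .204 178.7
```

```text
time: 13.7
ee_pos: [0.4646, 0.0289, 0.2062]
ee_rot: [[-0.021, -1.0, 0.0], [-1.0, 0.021, -0.0], [0.0, -0.0, -1.0]]
wrist_force: [0.6, 1.7, -1.6]
grip_width: 0.0307
grasp_force: 109.4
t 13.7 d [-0.0006 -0.0114 -0.0022] turn -0.11 tilt [ 0.     -0.0001] w 0.0307 gf 109.4 F [ 0.6  1.7 -1.6]
time: 14.08
ee_pos: [0.4651, 0.0224, 0.2064]
ee_rot: [[-0.02, -1.0, 0.002], [-1.0, 0.02, 0.001], [-0.001, -0.002, -1.0]]
wrist_force: [2.4, 3.3, -2.3]
grip_width: 0.0307
grasp_force: 109.3
t 14.075 d [-0.0011 -0.0049 -0.0024] turn -0.13 tilt [0.0015 0.0008] w 0.0307 gf 109.3 F [ 2.4  3.3 -2.3]
```

Contact is made and the stone is beginning to move. Pressing on in small steps.

```bash
python3 -m handwheel '[[0,-0.003,0,0,0,0,0.1],[0,0,0,0,0,0,0.1]]'
python3 go.py .464 .0175 .204 178.7
python3 -m handwheel '[[0,-0.003,0,0,0,0,0.1],[0,0,0,0,0,0,0.1]]'
python3 go.py .464 .0175 .204 178.7
```

```text
time: 14.32
ee_pos: [0.4652, 0.0196, 0.2065]
ee_rot: [[-0.02, -1.0, 0.002], [-1.0, 0.02, 0.001], [-0.001, -0.002, -1.0]]
wrist_force: [3.1, 4.1, -2.7]
grip_width: 0.0303
grasp_force: 109.3
t 14.325 d [-0.0012 -0.0021 -0.0025] turn -0.15 tilt [0.002 0.001] w 0.0303 gf 109.3 F [ 3.1  4.1 -2.7]
time: 14.58
ee_pos: [0.4655, 0.0174, 0.2066]
ee_rot: [[-0.021, -1.0, 0.003], [-1.0, 0.021, 0.003], [-0.003, -0.003, -1.0]]
wrist_force: [2.1, 10.6, -2.8]
grip_width: 0.0302
grasp_force: 109.4
t 14.575 d [-0.0015  0.0001 -0.0026] turn -0.12 tilt [0.0032 0.0029] w 0.0302 gf 109.4 F [ 2.1 10.6 -2.8]
```

```bash
python3 -m handwheel '[[0,-0.0025,0,0,0,0,0.1],[0,0,0,0,0,0,0.1]]'
python3 go.py .464 .0175 .204 178.7
python3 -m handwheel '[[0,-0.0025,0,0,0,0,0.1],[0,0,0,0,0,0,0.1]]'
python3 go.py .464 .0175 .204 178.7
```

```text
time: 14.82
ee_pos: [0.4656, 0.0164, 0.2067]
ee_rot: [[-0.021, -1.0, 0.004], [-1.0, 0.021, 0.007], [-0.007, -0.004, -1.0]]
wrist_force: [0.5, 20.3, 0.6]
grip_width: 0.0302
grasp_force: 109.7
t 14.825 d [-0.0016  0.0011 -0.0027] turn -0.07 tilt [0.0044 0.0066] w 0.0302 gf 109.7 F [ 0.5 20.3  0.6]
time: 15.08
ee_pos: [0.4656, 0.0155, 0.2068]
ee_rot: [[-0.022, -1.0, 0.005], [-1.0, 0.022, 0.01], [-0.011, -0.005, -1.0]]
wrist_force: [-2.8, 30.0, 2.1]
grip_width: 0.0305
grasp_force: 110.0
t 15.075 d [-0.0016  0.002  -0.0028] turn -0.01 tilt [0.0054 0.0105] w 0.0305 gf 110.0 F [-2.8 30.   2.1]
```

```bash
python3 -m handwheel '[[0,-0.0025,0,0,0,0,0.1],[0,0,0,0,0,0,0.1]]'
python3 go.py .464 .0175 .204 178.7
python3 -m handwheel '[[0,0.01,0,0,0,0,0.1],[0,0.03,0,0,0,0,0.1],[0,0.05,0.01,0,0,0,0.1],[0,0.05,0,0,0,0,0.1],[0,0.05,0,0,0,0,0.1],[0,0,0,0,0,0,0.1]]'
python3 go.py .464 .2 .204 178.7
python3 - <<'E'
from h import *
import cv2
a=grab_frame("side")[140:250,240:380,::-1];b=grab_frame("top")[175:245,310:400,::-1]
cv2.imwrite("pics/p2.png",np.hstack([cv2.resize(a,(400,314),interpolation=cv2.INTER_CUBIC),cv2.resize(b,(400,314),interpolation=cv2.INTER_CUBIC)]))
E
```

```text
time: 15.32
ee_pos: [0.4656, 0.0146, 0.207]
ee_rot: [[-0.023, -1.0, 0.006], [-1.0, 0.023, 0.014], [-0.015, -0.006, -1.0]]
wrist_force: [-5.2, 41.7, 4.6]
grip_width: 0.0306
grasp_force: 110.3
t 15.325 d [-0.0016  0.0029 -0.003 ] turn 0.04 tilt [0.0065 0.0144] w 0.0306 gf 110.3 F [-5.2 41.7  4.6]
time: 16.08
ee_pos: [0.4643, 0.2007, 0.2156]
ee_rot: [[-0.017, -1.0, -0.001], [-1.0, 0.017, -0.002], [0.002, 0.001, -1.0]]
wrist_force: [0.1, 0.3, -1.7]
grip_width: 0.0304
grasp_force: 109.4
t 16.075 d [-0.0003 -0.0007 -0.0116] turn -0.31 tilt [-0.001  -0.0018] w 0.0304 gf 109.4 F [ 0.1  0.3 -1.7]
```

View pics/p2.png

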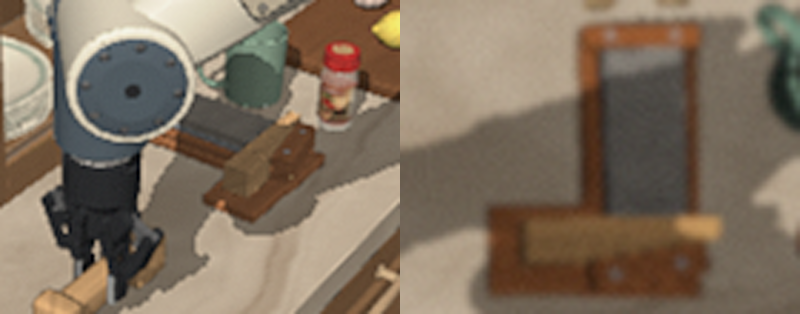

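The wedge is home: its thick end sits 8 px inside the tongue's end, which puts its origin at y ≈ 18 mm. Lay the muddler down here on free worktop.

```bash
python3 -m handwheel '[[0,0,-0.012,0,0,0,0.1],[0,0,-0.01,0,0,0,0.1],[0,0,-0.008,0,0,0,0.1],[0,0,0,0,0,0,0.1]]'
python3 go.py .464 .2 .182 178.7
```

```text
time: 16.68
ee_pos: [0.4644, 0.1981, 0.1852]
ee_rot: [[-0.021, -1.0, -0.002], [-1.0, 0.021, -0.001], [0.001, 0.002, -1.0]]
wrist_force: [0.4, 0.2, -1.3]
grip_width: 0.0304
grasp_force: 109.4
t 16.675 d [-0.0004  0.0019 -0.0032] turn -0.09 tilt [-0.0016 -0.0013] w 0.0304 gf 109.4 F [ 0.4  0.2 -1.3]
```

```bash
python3 -m handwheel '[[0,0,-0.002,0,0,0,0.1],[0,0,-0.001,0,0,0,0.1],[0,0,0,0,0,0,0.5],[0,0,0,0,0,0,1],[0,0,0,0,0,0,1],[0,0,0,0,0,0,1],[0,0,0,0,0,0,1],[0,0,0.02,0,0,0,1],[0,0,0.04,0,0,0,1],[0,0,0.05,0,0,0,1],[-0.04,0.03,0.04,0,0,0,1],[0,0,0,0,0,0,1]]' 40
python3 -m handwheel '[[-0.04,0.05,0,0,0,0,1],[0,0.05,0,0,0,0,1],[0,0.05,0,0,0,0,1],[0,0,0,0,0,0,1],[0,0,0,0,0,0,1],[0,0,0,0,0,0,1],[0,0,0,0,0,0,1]]'
python3 - <<'E'
from h import *
import cv2
a=grab_frame("side")[140:320,180:380,::-1];b=grab_frame("top")[165:265,200:400,::-1]
cv2.imwrite("pics/end.png",np.hstack([cv2.resize(a,(400,360)),cv2.resize(b,(400,360)[:1]+(200,)) if 0 else cv2.copyMakeBorder(cv2.resize(b,(400,200)),0,160,0,0,0)]))
E
```

```text
time: 18.18
ee_pos: [0.4248, 0.2295, 0.3358]
ee_rot: [[-0.018, -1.0, 0.005], [-1.0, 0.018, 0.005], [-0.005, -0.005, -1.0]]
wrist_force: [0.1, 0.3, -0.2]
grip_width: 0.0855
grasp_force: 0.0
time: 19.05
ee_pos: [0.3867, 0.376, 0.3324]
ee_rot: [[-0.021, -1.0, 0.0], [-1.0, 0.021, 0.0], [-0.0, -0.0, -1.0]]
wrist_force: [-0.2, 0.2, -0.8]
grip_width: 0.0852
grasp_force: 0.0
```

View pics/end.png

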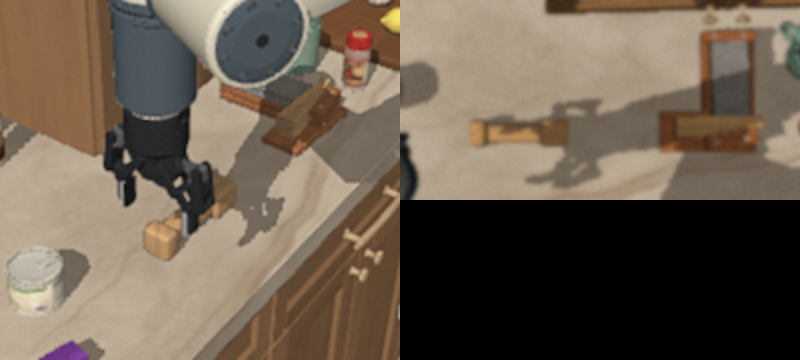

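The muddler lies flat at about (520,132), well clear of the base, and the wedge is still in place at (718,128). Handing in.

```bash
python3 -c "
from bench import *
print(close_job())"
```

```text
the job is handed in; nothing more can be done
None
```

The job is handed in, but no verdict came back: the wedge is driven home to about y = 18 mm with a 40 N push and held after the muddler backed off, the muddler lies flat on free worktop, and nothing touched the mug, jar or tin; the force on the stone and its gap to the stop were not measured directly.

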